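# Wedge a rocking instrument steady on the optical table

## Task

The grey instrument box rocks because the brass foot under its red-dotted corner does not reach the table. Without picking anything up, push the yellow wedge, thin end first, along the table squarely under that foot until the play is just gone and the box still stands level, then press down firmly on top at the red dot to prove that the corner no longer rocks, and let go. Do not shove the instrument out of its place, and leave the other things on the table alone.

Things in the scene. Friction and masses are not known exactly. Their poses are not given: they have to be found in the camera images.
- instrument: Grey instrument box, 160 (x) by 220 (y) by 46 mm on 28 mm feet: flat top 74 mm above the table; loose, about 2 kg. Origin: centre of its footprint at table height; z up. Feet at x = +-65, y = +-95 mm: three black, and a brass one at x = -65, y = +95. It stands level on the black feet. More than about 6 N sideways may start it sliding.
- red_dot (a point): Centre of a red dot, 16 mm across, on the instrument's top, straight above the brass foot, 15 mm in from both sides of the box. Here one presses: unwedged, 2 to 4 N down here rocks the box about the diagonal through the two neighbouring feet (about 100 mm away) until the brass foot meets the table. A firm press is some 8 N.
- foot_ball (a point): Centre of the ball, radius 10 mm, that forms the lower end of the brass foot. The gap between ball and table is 5 to 11 mm and differs from start to start.
- wedge: Loose yellow wedge, 44 mm wide (x), 110 mm long (y), 100 g; height 2 mm at the thin end (y = -55 mm), rising evenly to 22 mm at the flat upright back (y = +55), where it is pushed. Origin: centre of its underside. Starts on the table, thin end 40 to 80 mm short of the foot, facing it within 0.3 rad, 20 mm aside. Sliding takes about 1 N; tight under the foot, the push rises sharply.
- ramp (a point): Middle of the wedge's sloping top face, 12 mm above its underside; z is normal to the slope, y runs up the slope towards the thick end, x across. The ball touches the slope when its centre is 10 mm from it along this z.
- mirror_post: Bystander: small mirror in a dark square holder on a steel post, 90 mm tall, 44 mm wide base; origin under its centre.
- driver_grip (a point): Bystander: screwdriver with a blue handle, lying on the table; the point is the middle of its handle.
- laser_head: Bystander: grey laser head on a red base, 125 by 70 by 57 mm; origin under its centre.
- screw_jar: Bystander: clear jar with a black cap, 48 mm across, 60 mm tall; origin under its centre.
Mind the look-alikes: they are no part of the job. Of the things shaped like the wedge, the yellow one is meant.

How it is judged:
By the outcome, as a careful person would: the job done as asked, in the order asked, and still so for the second after the job is handed in, with the robot touching nothing.
It also fails if it takes over 50 s, if anything falls off the work surface, if the arm or the gripper's body presses on something with over 40 N, if the wrist force passes 120 N, or if a joint passes its speed limit or range.

## Robot

A 6-joint arm with a two-finger parallel gripper is mounted at the origin on the work surface. World frame = base frame: x ahead of the robot, y to its left, z up, the work surface at z = 0. Lengths are in m, angles in rad, forces in N, time in s.
With the tool pointing down it reaches from about 0.275 to 0.825 m from the base axis. Payload 4.9 kg.
Tool frame: the origin (TCP) lies at the very end of the fingers, on their centre line; the grasp point (between the pads) lies 19 mm behind it; z points along the fingers, y is the direction in which the jaws open and shut (so a half turn about z gives the same grasp; the last joint's range is limited). The gripper opens to 85 mm and grips with 20 to 120 N. Pads are 22 mm wide; open, the fingers measure 114 mm over their backs; the gripper's body (76 mm by 85 mm) begins 54 mm behind the grasp point. The pads swing forward as they close: fully open they stand 13 mm farther back than shut.
Start: joints at [1.209, 0.326, -0.193, 1.052, 0, 1.437], TCP at [0.124, 0.536, 0.231] pointing down, gripper open.
Joint ranges: [-2.65, 2.65], [-0.97, 1.79], [-1.3, 1.35], [-1.93, 2.1], [-1.47, 1.37], [-3.14, 3.14]. Speed limits (rad/s): [2.57, 2.57, 3.14, 3.14, 3.14, 3.14].

## Interface

Orientations are given as [roll, pitch, yaw] about the fixed x, y, z axes, in that order (R = Rz(yaw) Ry(pitch) Rx(roll)).
In Python, from bench import get_obs, grab_frame, calibration, job_done gives the robot as it stands.
- The arm moves only by the tool jog_arm, never from a script. Its argument "targets" is one flat list of numbers, 5 for each row, row after row: the shift along the tool's x, y, z in cm, then the turn about the tool's z in rad, then the opening in per cent of the stroke, from 0 (shut) to 100 (fully open). A call has 1 to 10 rows; each row shifts and turns the commanded pose from where the row before left it, along the tool's axes as they then stand; what a row does not reach is not made up. A row lasts 1/12 s, in which the tool goes at most 41.7 mm and 7.16 degrees, less where a joint would pass 70% of its speed; a pose out of reach is approached as far as the arm can. A call with a gripper value outside its range is refused whole. The fingers move at their own pace and stop on an object; the grip force is fixed at half the most. Time passes only in rows, so rows that do not move let the fingers close. It gives the time, the measured TCP pose, the force and the opening at its end, in the units of the state.
- get_obs(): the state, without advancing time (a new reading comes with each control period).
- grab_frame(name): name is "side" or "top" or "wrist"; returns (picture, depth): 480x640x3 uint8, red, green, blue; 480x640 float32, m along the optical axis (not along the pixel's ray), 0 where there is no reading.
- calibration(name): a dict with "mtx" (3x3 intrinsics, pixels), "extrinsics" (4x4, takes a point from world to camera coordinates); the wrist camera has in their place "mount" (4x4, takes a point from camera to tool coordinates, whose origin is the TCP and whose axes are the flange's). Camera axes: x right, y up, looking along -z (the intrinsics and any distortion apply to the point x, -y, -z); pixel columns grow to the right and rows downward; lengths in m; the calibration is good to about 2 mm. A picture is of the moment at which its call begins: read the wrist's pose just before it. calibration takes no time and is no camera call.
- job_done(): hands the job in, once; it reports no verdict.
The state is a dict: "time": time; "qpos": joint angles; "joint_vel": joint speeds; "effort": joint torques, N m; "position": TCP position; "orientation": TCP orientation; "wrist_force": force on the tool from outside, world axes, zero at the start; "torque": the same for the moment, N m; "gripper_width": finger opening in m.
Only numpy, scipy, OpenCV 4.12 (cv2) and the standard library are available. Lean on these libraries where they do the work, as an engineer would, in place of code of your own. Each camera call takes 0.05 s, during which the arm holds its last target.

## Working session

There is one attempt and no reset: what is moved stays moved. The work goes in short steps, Python scripts to look and compute and a tool call to move; the robot and the scene stay as the last step left them, time stands still between calls to the robot, and variables do not carry over. Pictures are saved under pics/ and viewed, and the job is handed in when it is done.

Besides the shell and the picture viewer there is one more tool, called after "Call:" as name(argument=value, ...) on one line, values as JSON. jog_arm: Moves the arm, as the interface text tells. Its arguments: {"type":"object","properties":{"targets":{"type":"array"}},"required":["targets"]}

```bash
mkdir -p pics; ls; python3 - <<'E'
from bench import *
import cv2
o=get_obs();print(o)
for n in("side","top","wrist"):
    p,d=grab_frame(n);cv2.imwrite(f"pics/{n}0.png",p[:,:,::-1]);import numpy as np;np.save(f"pics/{n}0.npy",d)
    print(n,calibration(n))
E
```

```text
pics
{'time': 0.0, 'qpos': array([ 1.20878315e+00,  3.26955168e-01, -1.93616614e-01,  1.05201517e+00,
       -2.66807987e-05,  1.43658313e+00]), 'joint_vel': array([ 1.74608151e-03,  6.93947887e-05, -4.24809147e-04, -5.50442804e-04,
        1.39160134e-04, -2.26653910e-04]), 'effort': array([-2.91431679e-04, -4.43407023e+01,  2.62439239e+01,  1.54882326e-02,
       -3.62927130e-04, -1.20146393e-05]), 'position': array([0.12399578, 0.53521642, 0.23048329]), 'orientation': array([-3.13981456e+00, -2.13164040e-04,  2.91379251e+00]), 'wrist_force': array([-0.31386246, -0.68633352,  0.29745444]), 'torque': array([-0.00966859, -0.00166776, -0.0231196 ]), 'gripper_width': 0.08549177075757367}
side {'mtx': array([[573.23202503,   0.        , 318.90338828],
       [  0.        , 573.23202503, 238.65946547],
       [  0.        ,   0.        ,   1.        ]]), 'extrinsics': array([[ 0.99421912, -0.10601949,  0.0169765 , -0.60178889],
       [ 0.04103911,  0.52133817,  0.85236278, -0.10512246],
       [-0.09921756, -0.84673868,  0.52267532, -1.3991228 ],
       [ 0.        ,  0.        ,  0.   
[... 269 characters left out ...]
   [ 0.98336152, -0.01366245,  0.18114486, -0.59728856],
       [-0.18130713, -0.01174815,  0.98335635, -1.0819714 ],
       [ 0.        ,  0.        ,  0.        ,  1.        ]])}
wrist {'mtx': array([[363.16869144,   0.        , 317.41549728],
       [  0.        , 363.16869144, 240.95777519],
       [  0.        ,   0.        ,   1.        ]]), 'mount': array([[-2.13194427e-04,  9.51277360e-01,  3.08336405e-01,
         7.94797191e-02],
       [ 9.99999438e-01,  5.23089499e-04, -9.22398025e-04,
        -2.69624095e-04],
       [-1.03874389e-03,  3.08336035e-01, -9.51276937e-01,
        -1.42307238e-01],
       [ 0.00000000e+00,  0.00000000e+00,  0.00000000e+00,
         1.00000000e+00]])}
```

View pics/side0.png

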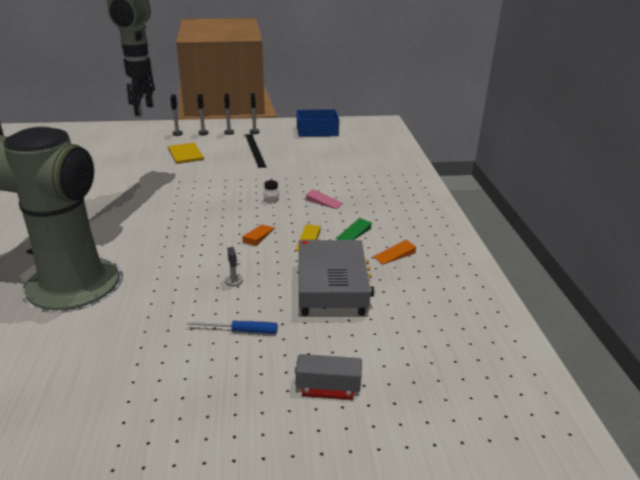

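View pics/top0.png

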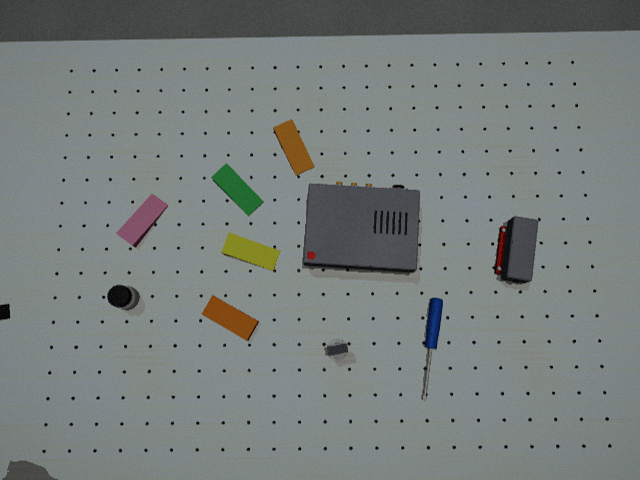

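View pics/wrist0.png

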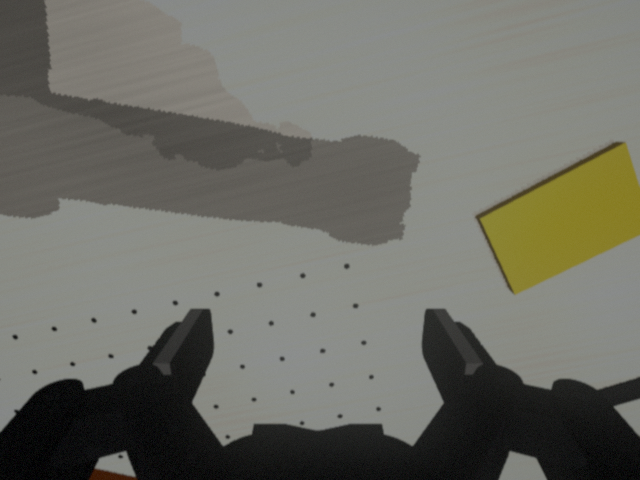

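Candidates for the wedge, in the top view: yellow wedge (250,251), green (237,190), orange (294,147) and (230,318), pink (142,220). There is also a flat yellow plate, at side view (185,152) and wrist view (560,220). The yellow wedge at (250,251) faces the red-dot corner (311,255). I'll check it in a close crop and measure.

```bash
cat > h.py <<'E'
import numpy as np, cv2
from bench import *
from scipy.spatial.transform import Rotation as Rot
def cam(n,obs=None):
    c=calibration(n);K=c["mtx"]
    if n=="wrist":
        T=np.eye(4);T[:3,:3]=Rot.from_euler("xyz",obs["orientation"]).as_matrix();T[:3,3]=obs["position"]
        M=T@c["mount"]
    else: M=np.linalg.inv(c["extrinsics"])
    return K,M
def ray(K,M,px):
    px=np.atleast_2d(np.asarray(px,float))
    d=np.stack([(px[:,0]-K[0,2])/K[0,0],-(px[:,1]-K[1,2])/K[1,1],-np.ones(len(px))],1)
    return M[:3,3],d@M[:3,:3].T
def onz(K,M,px,z):
    o,d=ray(K,M,px);t=(z-o[2])/d[:,2];return o+t[:,None]*d
def proj(K,M,P):
    P=np.atleast_2d(P);Q=(P-M[:3,3])@M[:3,:3];return np.stack([K[0,2]+K[0,0]*Q[:,0]/-Q[:,2],K[1,2]-K[1,1]*Q[:,1]/-Q[:,2]],1)
E
python3 - <<'E'
from h import *
p=cv2.imread("pics/top0.png")
cv2.imwrite("pics/crop_top.png",cv2.resize(p[170:290,190:430],None,fx=3.3,fy=3.3,interpolation=2))
s=cv2.imread("pics/side0.png")
cv2.imwrite("pics/crop_side.png",cv2.resize(s[200:330,220:420],None,fx=4,fy=4,interpolation=2))
K,M=cam("top");print(M[:3,3])
hsv=cv2.cvtColor(p,cv2.COLOR_BGR2HSV)
m=cv2.inRange(hsv,(22,120,60),(35,255,255))
cs,_=cv2.findContours(m,0,1)
for c in cs:
    if cv2.contourArea(c)>200:
        b=cv2.boxPoints(cv2.minAreaRect(c));print("yel",b.round(1).tolist());
        print(cv2.approxPolyDP(c,3,True)[:,0].tolist())
m=cv2.inRange(hsv,(0,150,80),(8,255,255))
cs,_=cv2.findContours(m,0,1)
for c in cs:
    if cv2.contourArea(c)>20:
        mm=cv2.moments(c);q=(mm["m10"]/mm["m00"],mm["m01"]/mm["m00"]);print("red",q,onz(K,M,q,.074))
E
```

```text
[ 0.39130404 -0.01003224  1.1723113 ]
yel [[220.8000030517578, 252.3000030517578], [227.89999389648438, 232.10000610351562], [279.6000061035156, 250.3000030517578], [272.5, 270.5]]
[[228, 233], [223, 253], [273, 269], [279, 251]]
red (310.7077625570776, 254.8904109589041) [[0.57082661 0.02256907 0.074     ]]
red (500.01869158878503, 248.34267912772583) [[ 0.5786623  -0.34317368  0.074     ]]
```

View pics/crop_top.png

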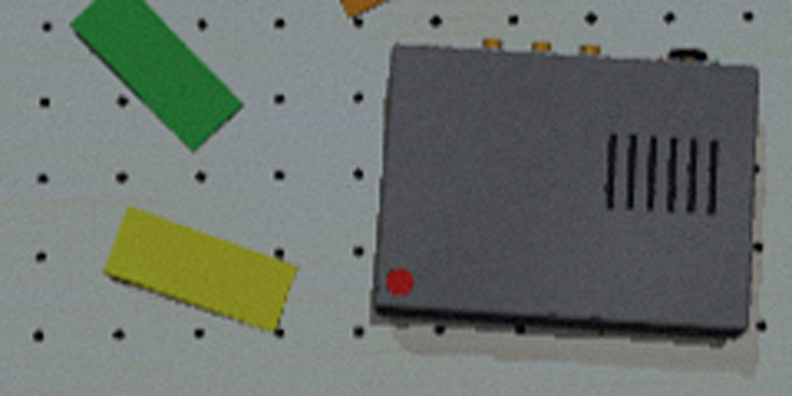

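View pics/crop_side.png

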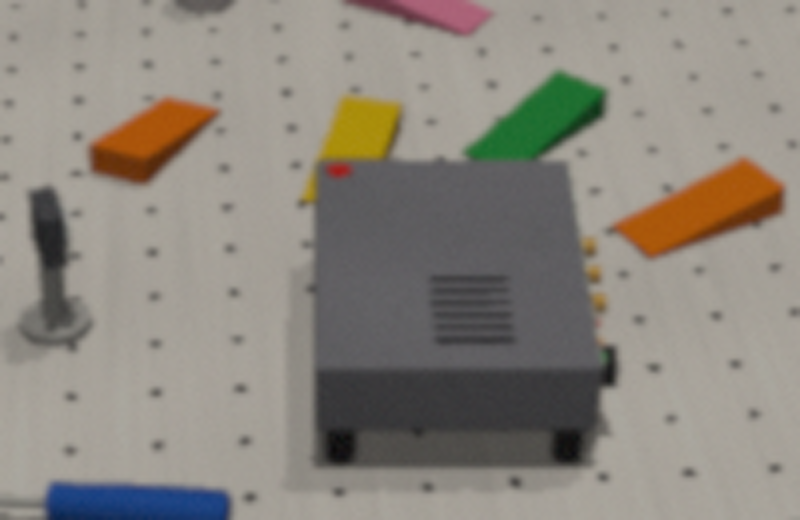

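```bash
python3 - <<'E'
from h import *
K,M=cam("top")
off=lambda a:np.array(a)/3.3+[190,170]
c=onz(K,M,off([[395,45],[758,68],[747,325],[380,306]]),.074);print(c.round(4))
print("box yaw: long",np.arctan2(*(c[0]-c[1])[[0,1]])*-1, "left edge",np.arctan2((c[0]-c[3])[1],(c[0]-c[3])[0]))
print(np.linalg.norm(c[0]-c[1]),np.linalg.norm(c[0]-c[3]),np.linalg.norm(c[2]-c[3]))
a=onz(K,M,[[228,232.5],[222.5,253]],.022);b=onz(K,M,[[273,270],[279.5,250.5]],.002)
print("thick",a.round(4),"thin",b.round(4),np.linalg.norm(a[0]-a[1]),np.linalg.norm(b[0]-b[1]))
A=a.mean(0);B=b.mean(0);print(A,B,"len",np.linalg.norm((A-B)[:2]),"yaw",np.arctan2(-(A-B)[0],(A-B)[1]))
E
```

```text
[[ 0.7138  0.0234  0.074 ]
 [ 0.6963 -0.1934  0.074 ]
 [ 0.5416 -0.1804  0.074 ]
 [ 0.5556  0.0334  0.074 ]]
box yaw: long -0.0809473922105543 left edge -0.06328927304467528
0.2174755186406614 0.15851928090227674 0.2142851659477435
thick [[0.628  0.193  0.022 ]
 [0.5857 0.2035 0.022 ]] thin [[0.5522 0.1025 0.002 ]
 [0.5927 0.0892 0.002 ]] 0.043651371961466755 0.04259855357433118
[0.60685048 0.19825181 0.022     ] [0.57243269 0.09581542 0.002     ] len 0.10806386508816453 yaw -0.32414122093019354
```

Call:
jog_arm(targets=[0, 0, 0, 0.118, 80, 0, 0, 0, 0.118, 80, 0, 0, 0, 0.118, 80, 0, 0, 0, 0.118, 80, 0, 0, 0, 0.118, 80, 0, 0, 0, 0.118, 80, 0, 0, 0, 0.118, 80, 0, 0, 0, 0.118, 80, 0, 0, 0, 0.118, 80, 0, 0, 0, 0.118, 80])

```text
time: 0.98
position: [0.1241, 0.5356, 0.2309]
orientation: [-3.141, 0.001, 1.728]
wrist_force: [-0.8, 0.3, -0.4]
gripper_width: 0.0685
```

Call:
jog_arm(targets=[0, 0, 0, 0.118, 80, 0, 0, 0, 0.118, 80, 0, 0, 0, 0, 80])

```text
time: 1.23
position: [0.1241, 0.5356, 0.231]
orientation: [-3.141, 0.001, 1.496]
wrist_force: [-0.9, 0.4, 0.7]
gripper_width: 0.0683
```

Call:
jog_arm(targets=[-2.16, 3.34, 0, 0, 80, -2.16, 3.34, 0, 0, 80, -2.16, 3.34, 0, 0, 80, -2.16, 3.34, 0, 0, 80, -2.16, 3.34, 0, 0, 80, -2.16, 3.34, 0, 0, 80, -2.16, 3.34, 0, 0, 80, -2.16, 3.34, 0, 0, 80, -2.16, 3.34, 0, 0, 80, -2.16, 3.34, 0, 0, 80])

```text
time: 2.07
position: [0.4428, 0.2945, 0.2313]
orientation: [3.142, -0.0, 1.501]
wrist_force: [0.4, 1.6, 0.4]
gripper_width: 0.068
```

Call:
jog_arm(targets=[-2.16, 3.34, 0, 0, 80, -2.16, 3.34, 0, 0, 80, -2.16, 3.34, 0, 0, 80, -2.16, 3.34, 0, 0, 80, -2.16, 3.34, 0, 0, 80, 0, 0, 3, 0, 80, 0, 0, 3, 0, 80, 0, 0, 3, 0, 80, 0, 0, 0, 0, 80, 0, 0, 0, 0, 80])

```text
time: 2.9
position: [0.5986, 0.1758, 0.1398]
orientation: [-3.137, 0.001, 1.5]
wrist_force: [-0.2, 0.1, 0.7]
gripper_width: 0.0689
```

```bash
python3 - <<'E'
from h import *
o=get_obs();print(o["position"],o["orientation"],o["wrist_force"],o["torque"])
p,d=grab_frame("wrist");cv2.imwrite("pics/w1.png",p[:,:,::-1]);np.save("pics/w1.npy",d)
E
```

```text
[0.59861267 0.17579396 0.13977451] [-3.13711269e+00  1.07500738e-03  1.49960905e+00] [-0.20722551  0.07008425  0.6555775 ] [-0.00685776  0.01116633 -0.01197964]
```

View pics/w1.png

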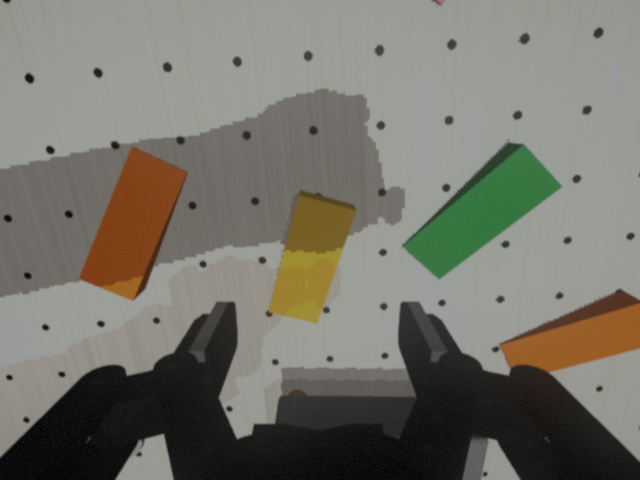

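The wrist view shows the yellow wedge with its thick back at (300,192)–(355,207) and its thin end at (270,313)–(318,322), facing the box at the bottom of the picture. The green wedge (485,210) and the orange one (135,225) are clear of the fingers. I'll cross-check the pose from this view.

```bash
cat >> h.py <<'E'
def wedge(p,o=None,n="wrist",lo=(15,110,40),hi=(35,255,255),near=None):
    """top-face quad of the yellow wedge; p RGB"""
    K,M=cam(n,o)
    hsv=cv2.cvtColor(p,cv2.COLOR_RGB2HSV);m=cv2.inRange(hsv,lo,hi)
    m=cv2.morphologyEx(m,cv2.MORPH_OPEN,np.ones((3,3)))
    return K,M,m
E
python3 - <<'E'
from h import *
o=dict(position=np.array([.59861,.17579,.13977]),orientation=np.array([-3.1371,.001075,1.4996]))
K,M=cam("wrist",o)
a=onz(K,M,[[301,192],[355,208]],.022);b=onz(K,M,[[269,313],[318,323]],.002)
print(a.round(4),b.round(4));A=a.mean(0);B=b.mean(0)
print(A,B,np.linalg.norm((A-B)[:2]),"yaw",np.arctan2(-(A-B)[0],(A-B)[1]))
p=cv2.imread("pics/w1.png");cv2.imwrite("pics/w1c.png",cv2.resize(p[360:420,250:450],None,fx=4,fy=4,interpolation=2))
# depth check of table
d=np.load("pics/w1.npy")
for u,v in((150,50),(420,120),(330,390),(296,394),(296,388)):
    z=d[v,u];o_,r=ray(K,M,(u,v));print(u,v,(o_+r[0]*z).round(4))
E
```

```text
[[0.5881 0.2084 0.022 ]
 [0.6265 0.1939 0.022 ]] [[0.5502 0.1016 0.002 ]
 [0.5919 0.0889 0.002 ]]
[0.6072912  0.20118529 0.022     ] [0.57101473 0.09523517 0.002     ] 0.11198844250513554 yaw -0.32988108335300037
150 50 [ 0.4894  0.3118 -0.0014]
420 120 [6.786e-01 2.515e-01 3.000e-04]
330 390 [5.98e-01 1.58e-02 3.00e-04]
296 394 [0.5686 0.032  0.022 ]
296 388 [ 0.5661  0.0192 -0.001 ]
```

View pics/w1c.png

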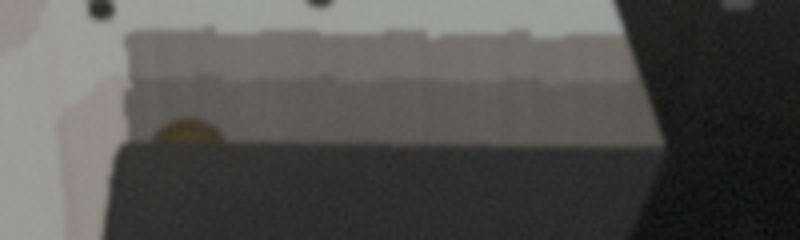

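Call:
jog_arm(targets=[0, 0, 3, 0, 80, 0, 0, 3, 0, 80, 0, 0, 3, 0, 80, 0, 0, 2, 0, 80, 0, 0, 1, 0, 80, 0, 0, 0.8, 0, 80, 0, 0, 0.5, 0, 80, 0, 0, 0.3, 0, 80, 0, 0, 0, 0, 80])

```text
time: 3.7
position: [0.6011, 0.1763, 0.0062]
orientation: [3.14, -0.0, 1.498]
wrist_force: [0.5, 0.6, 0.6]
gripper_width: 0.0683
```

Call:
jog_arm(targets=[0, 0, 0.4, 0, 80, 0, -0.4, 0, 0, 80, 0, -0.4, 0, 0, 80, 0, -0.4, 0, 0, 80, 0, -0.4, 0, 0, 80, 0, -0.4, 0, 0, 80, 0, -0.4, 0, 0, 80, 0, -0.4, 0, 0, 80, 0, 0, 0, 0, 80])

```text
time: 4.45
position: [0.5713, 0.1783, 0.0013]
orientation: [-3.141, 0.0, 1.498]
wrist_force: [-0.4, -0.3, 0.6]
gripper_width: 0.0682
```

```bash
python3 - <<'E'
from h import *
o=get_obs();print(o["position"],o["orientation"],o["wrist_force"])
p,d=grab_frame("wrist");cv2.imwrite("pics/w2.png",p[:,:,::-1]);np.save("pics/w2.npy",d)
p,d=grab_frame("top");cv2.imwrite("pics/t2.png",p[:,:,::-1]);cv2.imwrite("pics/t2c.png",cv2.resize(p[170:290,190:430,::-1],None,fx=3.3,fy=3.3,interpolation=2))
E
```

```text
[0.57127225 0.17825449 0.00129257] [-3.14080088e+00  1.88098622e-04  1.49811383e+00] [-0.39131162 -0.29349466  0.57250427]
```

View pics/w2.png

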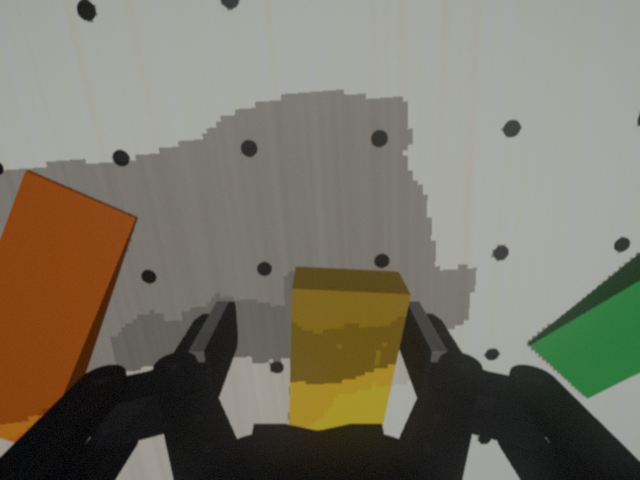

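View pics/t2c.png

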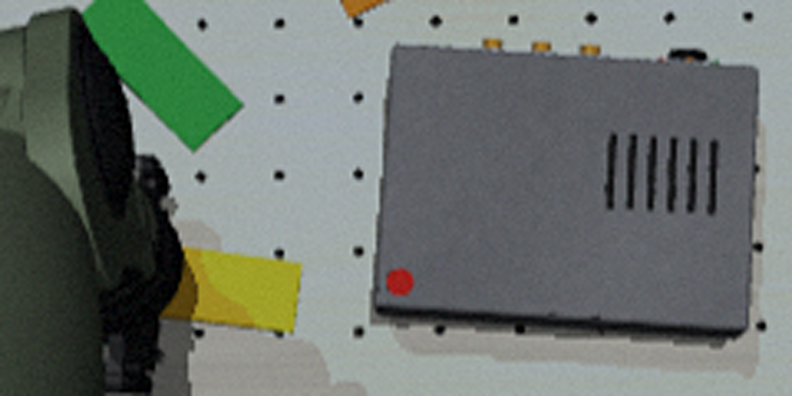

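```bash
python3 - <<'E'
from h import *
o=dict(position=np.array([.57127,.17825,.0013]),orientation=np.array([-3.1408,.0002,1.4981]))
K,M=cam("wrist",o)
print("back top",onz(K,M,[[291,293],[410,293]],.022).round(4),"back bottom",onz(K,M,[[295,267],[400,272]],0).round(4))
K,M=cam("top")
off=lambda a:np.array(a)/3.3+[190,170]
b=onz(K,M,off([[302,264],[294,331]]),.002);e=onz(K,M,off([[190,249.5]]),.019)
print("thin",b.round(4),e.round(4),"side yaw",-np.arctan2(*(e-b)[0][:2]),"thin-edge yaw",np.arctan2(*(b[0]-b[1])[[1,0]]))
E
```

```text
back top [[0.5625 0.1983 0.022 ]
 [0.6063 0.1951 0.022 ]] back bottom [[0.5628 0.1997 0.    ]
 [0.6073 0.1942 0.    ]]
thin [[0.5937 0.085  0.002 ]
 [0.5514 0.0899 0.002 ]] [[0.6008 0.153  0.019 ]] side yaw -0.10427554469053034 thin-edge yaw -0.11641922108295352
```

Call:
jog_arm(targets=[0, 0.5, 0, 0, 80, 0, 0, -2.5, 0, 80, 0, 0, -2.5, 0, 80, 2.2, 0.5, 0, 0, 20, 2.3, 0, 0, 0, 20, 0, 0, 1.5, 0, 20, 0, 0, 1.5, 0, 20, 0, 0, 1.0, 0, 20, 0, 0, 0.6, 0, 20, 0, 0, 0, 0, 20])

```text
time: 5.38
position: [0.5845, 0.2217, 0.0036]
orientation: [-3.139, 0.001, 1.497]
wrist_force: [-0.0, -0.2, -0.0]
gripper_width: 0.0171
```

```bash
python3 - <<'E'
from h import *
o=get_obs();print(o["position"],o["orientation"],o["wrist_force"])
p,d=grab_frame("wrist");cv2.imwrite("pics/w3.png",p[:,:,::-1])
E
```

```text
[0.58450498 0.22173179 0.00356956] [-3.13877713e+00  9.84196229e-04  1.49735940e+00] [-0.04328427 -0.18035725 -0.0228812 ]
```

View pics/w3.png

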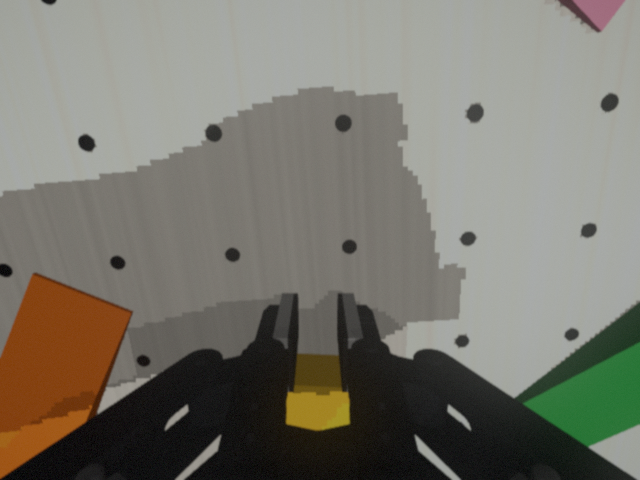

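Call:
jog_arm(targets=[-0.7, 0, 0, 0, 20, -0.7, 0, 0, 0, 20, -0.7, 0, 0, 0, 20, -0.7, 0, 0, 0, 20, -0.7, 0, 0, 0, 20, -0.7, 0, 0, 0, 20, -0.7, 0, 0, 0, 20, -0.7, 0, 0, 0, 20, 0, 0, 0, 0, 20, 0, 0, 0, 0, 20])

```text
time: 6.27
position: [0.5812, 0.1657, 0.0052]
orientation: [-3.141, 0.001, 1.497]
wrist_force: [0.7, -0.0, -0.8]
gripper_width: 0.0174
```

```bash
python3 - <<'E'
from h import *
o=get_obs();print(o["position"],o["orientation"],o["wrist_force"])
p,d=grab_frame("top");cv2.imwrite("pics/t4.png",p[:,:,::-1]);cv2.imwrite("pics/t4c.png",cv2.resize(p[190:290,210:350,::-1],None,fx=5.5,fy=5.5,interpolation=2))
E
```

```text
[0.58124812 0.16568238 0.00516152] [-3.14110627e+00  5.84581077e-04  1.49681128e+00] [ 0.74846472 -0.01966181 -0.78051941]
```

View pics/t4c.png

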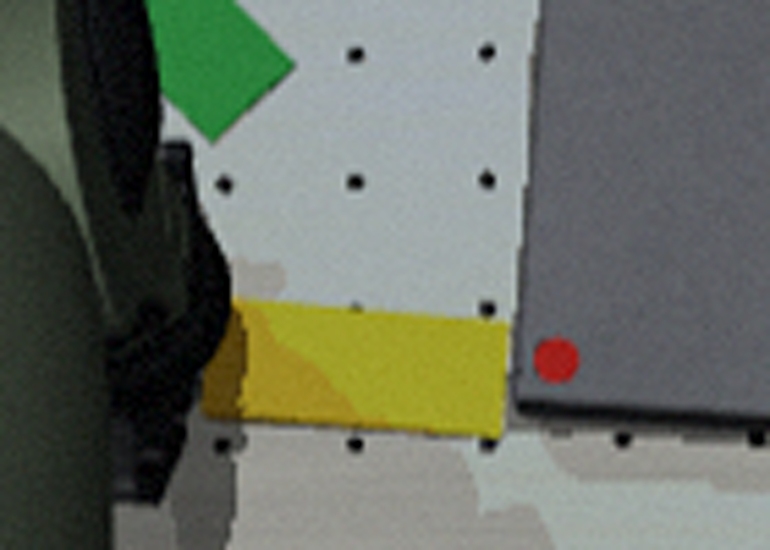

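```bash
python3 - <<'E'
from h import *
K,M=cam("top")
off=lambda a:np.array(a)/5.5+[210,190]
b=onz(K,M,off([[511,323],[502,437]]),.002);e=onz(K,M,off([[236,298]]),.0165)
print("thin",b.round(4),b.mean(0),e.round(4),"side yaw",-np.arctan2(*(e-b)[0][:2]))
print("dot",onz(K,M,off([[556,360]]),.074))
# project foot contact & line
P=[];
for t in (0,.05): P.append([.5705+.0715*t,.0226+t,0.005])
print(proj(K,M,P),)
E
```

```text
thin [[0.5957 0.0407 0.002 ]
 [0.5526 0.0443 0.002 ]] [0.57414017 0.04253169 0.002     ] [[0.604  0.1425 0.0165]] side yaw -0.08161497155140801
dot [[0.56971045 0.02183633 0.074     ]]
[[311.73576281 260.45457485]
 [287.41025841 259.05878751]]
```

Call:
jog_arm(targets=[-0.6, -0.04, 0, 0, 20, -0.6, -0.04, 0, 0, 20, -0.6, -0.04, 0, 0, 20, -0.6, -0.04, 0, 0, 20, -0.6, -0.04, 0, 0, 20, 0, 0, 0, 0, 20, 0, 0, 0, 0, 20])

```text
time: 6.9
position: [0.5772, 0.1361, 0.0053]
orientation: [-3.141, 0.0, 1.497]
wrist_force: [0.4, -0.1, 0.4]
gripper_width: 0.017
```

Call:
jog_arm(targets=[-0.2, 0, 0, 0, 20, -0.1, 0, 0, 0, 20, 0, 0, 0, 0, 20])

```text
time: 7.15
position: [0.5771, 0.1337, 0.0053]
orientation: [3.141, 0.0, 1.498]
wrist_force: [0.3, 0.5, 0.8]
gripper_width: 0.0171
```

Call:
jog_arm(targets=[-0.2, 0, 0, 0, 20, -0.1, 0, 0, 0, 20])

```text
time: 7.32
position: [0.5769, 0.1308, 0.0053]
orientation: [3.142, -0.0, 1.498]
wrist_force: [0.1, 0.1, 0.4]
gripper_width: 0.0168
```

```bash
python3 - <<'E'
from h import *
p,d=grab_frame("top");cv2.imwrite("pics/t5c.png",cv2.resize(p[190:290,210:350,::-1],None,fx=5.5,fy=5.5,interpolation=2))
p,d=grab_frame("wrist");cv2.imwrite("pics/w5.png",p[:,:,::-1])
o=get_obs();print(o["position"],o["wrist_force"])
E
```

```text
[0.57688982 0.1306289  0.00530077] [0.0526576  1.47041173 1.32644075]
```

View pics/t5c.png

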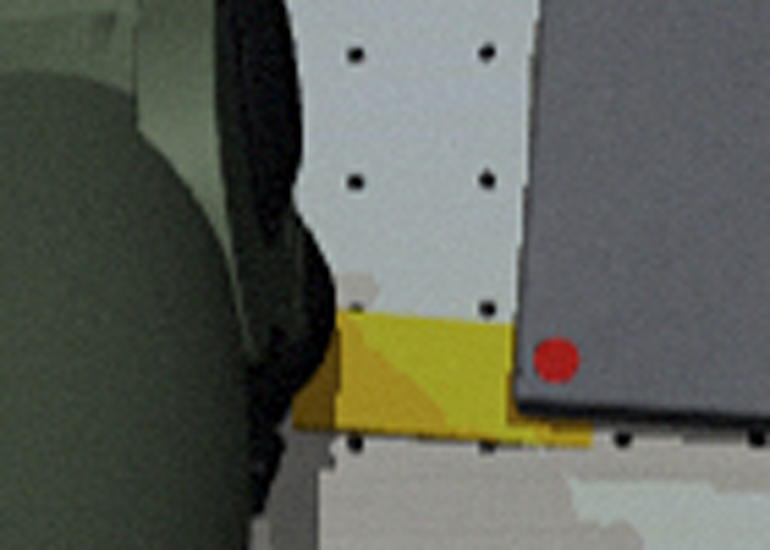

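View pics/w5.png

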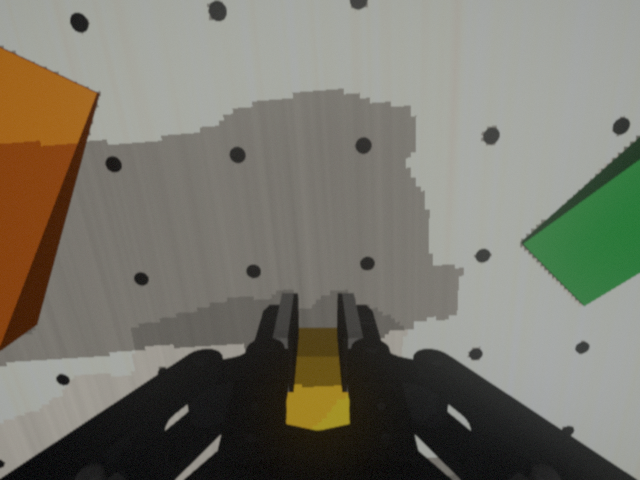

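```bash
python3 - <<'E'
from h import *
K,M=cam("top")
off=lambda a:np.array(a)/5.5+[210,190]
b=onz(K,M,off([[592,447]]),.002);e=onz(K,M,off([[340,311],[513,324]]),.0)
for px,z in (((340,311),.0165),((513,324),.0105)): print(onz(K,M,off([px]),z))
print(b,b+np.array([.022*np.cos(.08),-.022*.08,0]))
E
```

```text
[[0.59859081 0.10367196 0.0165    ]]
[[0.59384718 0.03961394 0.0105    ]]
[[0.54835347 0.01076536 0.002     ]] [[0.57028311 0.00900536 0.002     ]]
```

Call:
jog_arm(targets=[-0.2, 0, 0, 0, 20, -0.1, 0, 0, 0, 20, 0, 0, 0, 0, 20])

```text
time: 7.67
position: [0.5767, 0.1275, 0.0053]
orientation: [3.142, 0.0, 1.498]
wrist_force: [0.4, 0.0, 0.6]
gripper_width: 0.0174
```

Call:
jog_arm(targets=[-0.1, 0, 0, 0, 20, -0.1, 0, 0, 0, 20, -0.1, 0, 0, 0, 20, 0, 0, 0, 0, 20])

```text
time: 8.0
position: [0.5764, 0.1245, 0.0053]
orientation: [3.142, 0.0, 1.498]
wrist_force: [0.4, 0.3, 0.3]
gripper_width: 0.0166
```

Call:
jog_arm(targets=[-0.1, 0, 0, 0, 20, -0.1, 0, 0, 0, 20, -0.1, 0, 0, 0, 20])

```text
time: 8.25
position: [0.5762, 0.1217, 0.0053]
orientation: [3.142, -0.0, 1.498]
wrist_force: [0.0, 0.5, 0.0]
gripper_width: 0.017
```

Call:
jog_arm(targets=[-0.1, 0, 0, 0, 20, -0.1, 0, 0, 0, 20, 0, 0, 0, 0, 20])

```text
time: 8.5
position: [0.5761, 0.1195, 0.0053]
orientation: [3.142, 0.0, 1.498]
wrist_force: [0.9, 0.4, 0.1]
gripper_width: 0.0172
```

Call:
jog_arm(targets=[-0.1, 0, 0, 0, 20, -0.1, 0, 0, 0, 20])

```text
time: 8.67
position: [0.5759, 0.1177, 0.0053]
orientation: [3.142, -0.0, 1.498]
wrist_force: [0.8, 1.0, 1.5]
gripper_width: 0.0173
```

Call:
jog_arm(targets=[-0.1, 0, 0, 0, 20, -0.1, 0, 0, 0, 20])

```text
time: 8.83
position: [0.5758, 0.1157, 0.0053]
orientation: [3.142, -0.0, 1.498]
wrist_force: [-0.2, 0.8, 1.4]
gripper_width: 0.0171
```

Call:
jog_arm(targets=[-0.1, 0, 0, 0, 20, -0.1, 0, 0, 0, 20])

```text
time: 9.0
position: [0.5756, 0.1137, 0.0053]
orientation: [-3.142, -0.0, 1.498]
wrist_force: [-0.9, -0.3, 0.1]
gripper_width: 0.017
```

Call:
jog_arm(targets=[-0.1, 0, 0, 0, 20, -0.1, 0, 0, 0, 20])

```text
time: 9.17
position: [0.5755, 0.1117, 0.0053]
orientation: [3.142, -0.0, 1.498]
wrist_force: [-0.9, 1.5, 0.8]
gripper_width: 0.0169
```

Call:
jog_arm(targets=[-0.1, 0, 0, 0, 20, -0.1, 0, 0, 0, 20])

```text
time: 9.33
position: [0.5753, 0.1097, 0.0053]
orientation: [-3.142, -0.0, 1.498]
wrist_force: [0.4, 1.2, 0.4]
gripper_width: 0.0173
```

Call:
jog_arm(targets=[-0.1, 0, 0, 0, 20, 0, 0, 0, 0, 20])

```text
time: 9.5
position: [0.5752, 0.1085, 0.0053]
orientation: [-3.142, 0.0, 1.498]
wrist_force: [-0.1, 0.8, -0.1]
gripper_width: 0.0172
```

Call:
jog_arm(targets=[-0.1, 0, 0, 0, 20, 0, 0, 0, 0, 20])

```text
time: 9.67
position: [0.5752, 0.1076, 0.0053]
orientation: [-3.142, 0.0, 1.498]
wrist_force: [1.5, 1.1, -0.1]
gripper_width: 0.017
```

Call:
jog_arm(targets=[-0.1, 0, 0, 0, 20, 0, 0, 0, 0, 20])

```text
time: 9.83
position: [0.5751, 0.1067, 0.0053]
orientation: [-3.142, 0.0, 1.498]
wrist_force: [0.1, 1.2, 0.3]
gripper_width: 0.0176
```

Call:
jog_arm(targets=[-0.1, 0, 0, 0, 20, 0, 0, 0, 0, 20])

```text
time: 10.0
position: [0.575, 0.1056, 0.0053]
orientation: [-3.142, 0.0, 1.498]
wrist_force: [-0.6, 0.5, 0.2]
gripper_width: 0.0174
```

```bash
python3 - <<'E'
from h import *
p,d=grab_frame("top");cv2.imwrite("pics/t6.png",p[:,:,::-1]);cv2.imwrite("pics/t6c.png",cv2.resize(p[190:290,210:350,::-1],None,fx=5.5,fy=5.5,interpolation=2))
f=[]
for i in range(4):
    grab_frame("top");o=get_obs();f.append(o["wrist_force"])
print(np.mean(f,0),np.std(f,0),o["position"],o["effort"].round(2))
E
```

```text
[-0.21418882  0.20797802  0.12488429] [0.84179159 0.3413512  0.5674756 ] [0.57498139 0.10564937 0.00521507] [-9.000e-02 -5.220e+01  1.917e+01  4.000e-02 -4.000e-02  0.000e+00]
```

View pics/t6c.png

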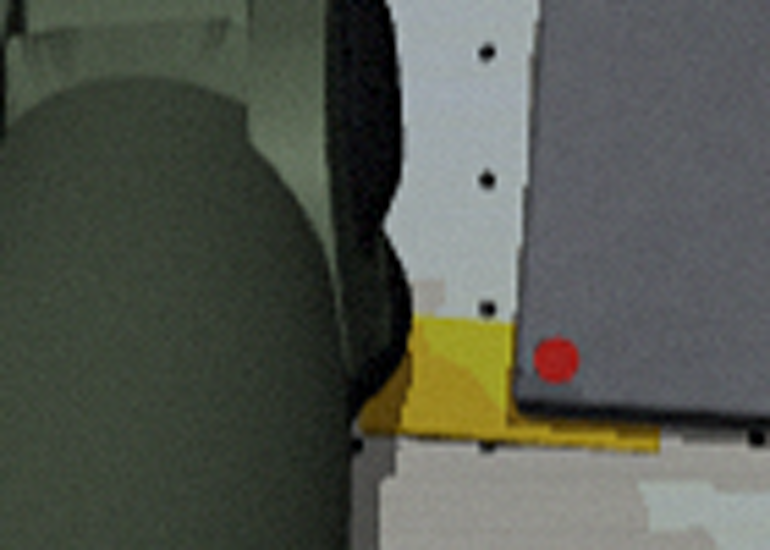

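Call:
jog_arm(targets=[-0.1, 0, 0, 0, 20, 0, 0, 0, 0, 20])

```text
time: 10.42
position: [0.5749, 0.1047, 0.0052]
orientation: [-3.141, 0.0, 1.498]
wrist_force: [-0.0, 0.7, 0.8]
gripper_width: 0.0169
```

Call:
jog_arm(targets=[-0.1, 0, 0, 0, 20, 0, 0, 0, 0, 20])

```text
time: 10.58
position: [0.5748, 0.1036, 0.0052]
orientation: [-3.141, 0.0, 1.498]
wrist_force: [-1.2, 0.2, -0.7]
gripper_width: 0.0169
```

Call:
jog_arm(targets=[-0.1, 0, 0, 0, 20, 0, 0, 0, 0, 20])

```text
time: 10.75
position: [0.5748, 0.1026, 0.0052]
orientation: [-3.141, 0.0, 1.498]
wrist_force: [1.0, 0.3, -0.6]
gripper_width: 0.0171
```

Call:
jog_arm(targets=[-0.1, 0, 0, 0, 20, 0, 0, 0, 0, 20])

```text
time: 10.92
position: [0.5747, 0.1016, 0.0052]
orientation: [-3.141, 0.0, 1.498]
wrist_force: [0.8, -0.5, 0.2]
gripper_width: 0.0168
```

```bash
cat > f.py <<'E'
from h import *
f=[]
for i in range(3):
    grab_frame("top");o=get_obs();f.append(o["wrist_force"])
print(np.mean(f,0).round(2),o["position"].round(4),round(o["time"],2))
E
python3 f.py
```

```text
[0.   0.21 0.04] [0.5748 0.1017 0.0053] 11.07
```

Call:
jog_arm(targets=[-0.1, 0, 0, 0, 20, 0, 0, 0, 0, 20])

```text
time: 11.23
position: [0.5747, 0.1007, 0.0053]
orientation: [-3.142, -0.0, 1.498]
wrist_force: [-0.1, 1.1, 0.6]
gripper_width: 0.0169
```

Call:
jog_arm(targets=[-0.1, 0, 0, 0, 20, 0, 0, 0, 0, 20])

```text
time: 11.4
position: [0.5746, 0.0997, 0.0053]
orientation: [3.142, -0.0, 1.498]
wrist_force: [0.8, 0.4, -0.6]
gripper_width: 0.0166
```

Call:
jog_arm(targets=[-0.1, 0, 0, 0, 20, 0, 0, 0, 0, 20])

```text
time: 11.57
position: [0.5746, 0.0987, 0.0053]
orientation: [3.142, 0.0, 1.498]
wrist_force: [-0.4, -0.7, -0.2]
gripper_width: 0.017
```

```bash
python3 f.py
```

```text
[-0.33  0.36  0.51] [0.5745 0.0986 0.0053] 11.72
```

Call:
jog_arm(targets=[-0.1, 0, 0, 0, 20, 0, 0, 0, 0, 20])

```text
time: 11.88
position: [0.5745, 0.0977, 0.0053]
orientation: [3.142, -0.0, 1.498]
wrist_force: [0.4, 1.1, 0.6]
gripper_width: 0.0171
```

Call:
jog_arm(targets=[-0.1, 0, 0, 0, 20, 0, 0, 0, 0, 20])

```text
time: 12.05
position: [0.5744, 0.097, 0.0053]
orientation: [3.142, -0.001, 1.498]
wrist_force: [0.0, 1.4, -0.2]
gripper_width: 0.0169
```

```bash
python3 f.py; python3 - <<'E'
from h import *
p,d=grab_frame("top");cv2.imwrite("pics/t7.png",p[:,:,::-1]);cv2.imwrite("pics/t7c.png",cv2.resize(p[190:290,230:370,::-1],None,fx=5.5,fy=5.5,interpolation=2))
p,d=grab_frame("wrist");cv2.imwrite("pics/w7.png",p[:,:,::-1])
E
```

```text
[0.05 2.17 0.18] [0.5744 0.097  0.0053] 12.2
```

View pics/t7c.png

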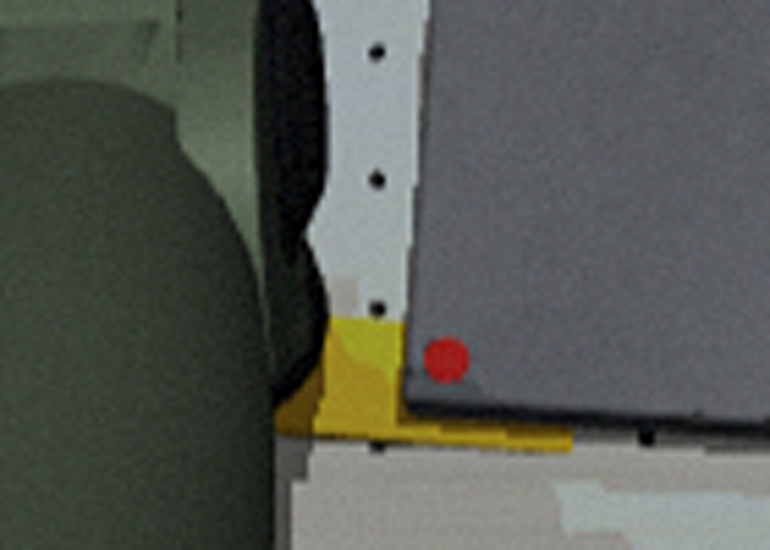

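View pics/w7.png

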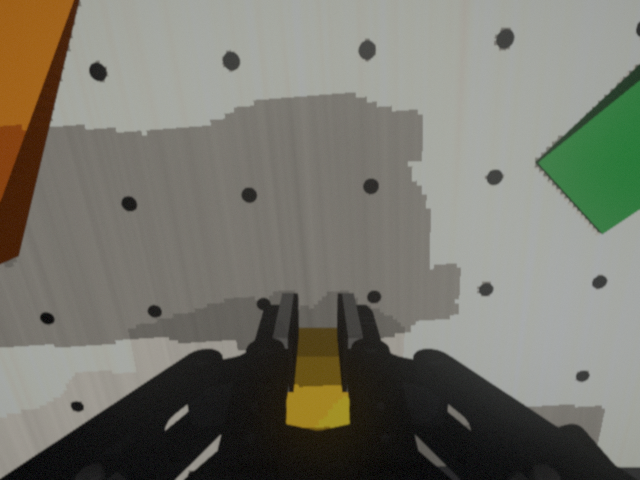

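Call:
jog_arm(targets=[-0.05, 0, 0, 0, 20, 0, 0, 0, 0, 20])

```text
time: 12.47
position: [0.5744, 0.0967, 0.0053]
orientation: [3.142, -0.001, 1.498]
wrist_force: [0.5, 3.9, -0.2]
gripper_width: 0.0169
```

```bash
python3 f.py
```

```text
[0.68 3.06 0.35] [0.5744 0.0967 0.0053] 12.62
```

Call:
jog_arm(targets=[0.3, 0, 0, 0, 20, 0.7, 0, 0, 0, 20, 1.0, 0, 0, 0, 20, 0, 0, -2.5, 0, 0, 0, 0, -3, 0, 0, 0, 0, -3, 0, 0, 0, 0, -3, 0, 0, 0, 0, 0, 0, 0, 0, 0, 0, 0, 0])

```text
time: 13.37
position: [0.5775, 0.117, 0.1224]
orientation: [3.137, -0.0, 1.498]
wrist_force: [0.3, -0.3, -0.6]
gripper_width: -0.0
```

```bash
python3 f.py; python3 - <<'E'
from h import *
o=get_obs();print(o["position"],o["orientation"],o["gripper_width"])
p,d=grab_frame("wrist");cv2.imwrite("pics/w8.png",p[:,:,::-1])
p,d=grab_frame("top");cv2.imwrite("pics/t8.png",p[:,:,::-1]);cv2.imwrite("pics/t8c.png",cv2.resize(p[190:290,230:370,::-1],None,fx=5.5,fy=5.5,interpolation=2))
E
```

```text
[-0.47  0.48 -0.36] [0.5747 0.1165 0.119 ] 13.52
[0.57472129 0.1164831  0.11900206] [-3.13932421e+00  5.56153523e-04  1.49812833e+00] -0.00018523295704732474
```

View pics/t8c.png

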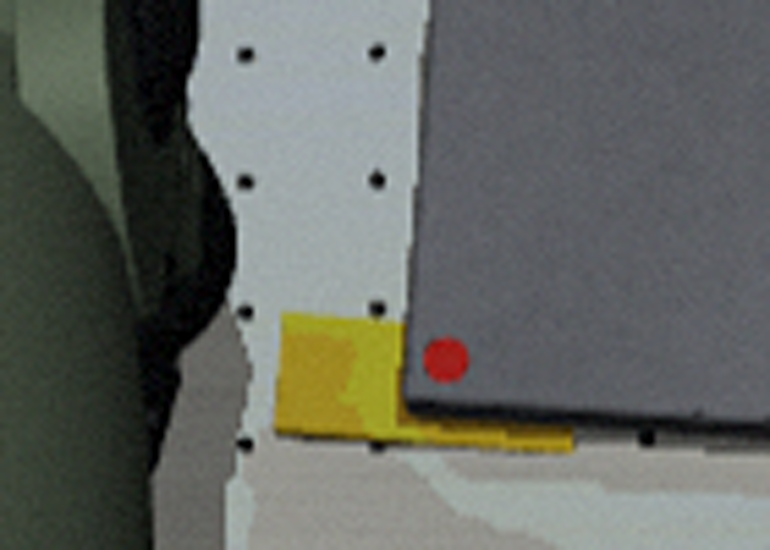

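View pics/w8.png

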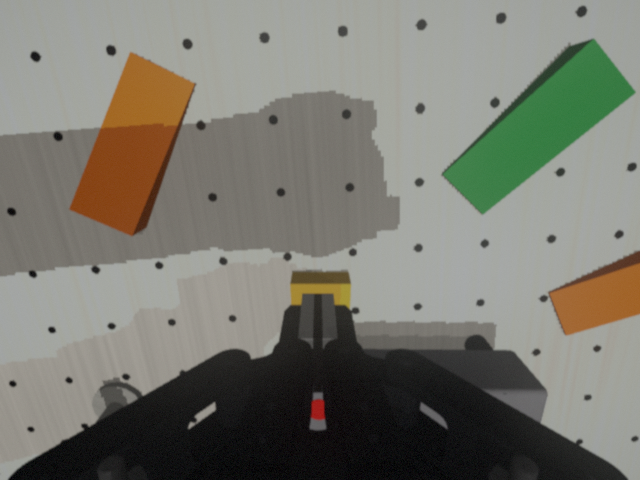

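```bash
python3 - <<'E'
from h import *
K,M=cam("top")
off=lambda a:np.array(a)/5.5+[230,190]
a=onz(K,M,off([[281,312],[274.5,431]]),.022);b=onz(K,M,off([[573,452]]),.002);c=b+(a[0]-a[1])*[1,1,0]/2
print(a,a.mean(0),b,c,"yaw",-np.arctan2(*(a.mean(0)-c)[0][:2]),"dot",onz(K,M,off([[446,360]]),.074))
o=dict(position=np.array([.57472,.11648,.1190]),orientation=np.array([-3.1393,.00056,1.49813]))
K,M=cam("wrist",o);print(onz(K,M,[(318,409)],.074))
E
```

```text
[[0.59696791 0.08424216 0.022     ]
 [0.55259767 0.08658057 0.022     ]] [0.57478279 0.08541136 0.022     ] [[ 0.5460278  -0.02314172  0.002     ]] [[ 0.56821292 -0.02431093  0.002     ]] yaw -0.05980584523982459 dot [[0.56971045 0.02183633 0.074     ]]
[[0.56767576 0.02249984 0.074     ]]
```

Call:
jog_arm(targets=[-3, 0.1, 0, 0, 0, -3, 0.1, 0, 0, 0, -3.4, 0.06, 0, 0, 0, 0, 0, 0, 0, 0, 0, 0, 0, 0, 0])

```text
time: 14.03
position: [0.5709, 0.0208, 0.1192]
orientation: [-3.14, -0.0, 1.494]
wrist_force: [0.6, 0.2, 0.5]
gripper_width: 0.0
```

Call:
jog_arm(targets=[0.12, -0.15, 1.5, 0, 0, 0, 0, 1.5, 0, 0, 0, 0, 0.7, 0, 0, 0, 0, 0.2, 0, 0, 0, 0, 0, 0, 0, 0, 0, 0, 0, 0])

```text
time: 14.53
position: [0.5704, 0.0241, 0.0815]
orientation: [3.141, -0.0, 1.499]
wrist_force: [-0.1, 0.3, 0.2]
gripper_width: -0.0001
```

Call:
jog_arm(targets=[0, 0, 0.2, 0, 0, 0, 0, 0.1, 0, 0, 0, 0, 0, 0, 0])

```text
time: 14.78
position: [0.5703, 0.0237, 0.0786]
orientation: [3.141, 0.0, 1.498]
wrist_force: [-0.2, 0.2, 0.0]
gripper_width: 0.0002
```

Call:
jog_arm(targets=[-0.1, -0.1, 0.1, 0, 0, 0, 0, 0.1, 0, 0, 0, 0, 0.1, 0, 0, 0, 0, 0, 0, 0])

```text
time: 15.12
position: [0.5689, 0.0226, 0.0751]
orientation: [-3.141, -0.0, 1.498]
wrist_force: [0.3, -0.4, -0.4]
gripper_width: 0.0003
```

Call:
jog_arm(targets=[0, 0, 0.1, 0, 0, 0, 0, 0, 0, 0])

```text
time: 15.28
position: [0.569, 0.0227, 0.0741]
orientation: [-3.141, -0.0, 1.498]
wrist_force: [0.0, -0.8, 0.4]
gripper_width: -0.0001
```

Call:
jog_arm(targets=[0, 0, 0.1, 0, 0, 0, 0, 0, 0, 0])

```text
time: 15.45
position: [0.569, 0.0227, 0.0739]
orientation: [3.142, 0.0, 1.498]
wrist_force: [-2.1, 0.3, 6.0]
gripper_width: 0.0002
```

Call:
jog_arm(targets=[0, 0, 0.05, 0, 0, 0, 0, 0, 0, 0])

```text
time: 15.62
position: [0.569, 0.0228, 0.0738]
orientation: [3.141, -0.0, 1.498]
wrist_force: [-3.0, 0.1, 9.2]
gripper_width: -0.0001
```

```bash
python3 f.py
```

```text
[-3.12  0.34  8.93] [0.569  0.0228 0.0738] 15.77
```

Call:
jog_arm(targets=[0, 0, 0, 0, 0, 0, 0, 0, 0, 0, 0, 0, 0, 0, 0, 0, 0, 0, 0, 0])

```text
time: 16.1
position: [0.569, 0.0228, 0.0738]
orientation: [3.141, 0.0, 1.498]
wrist_force: [-3.2, -0.1, 8.8]
gripper_width: -0.0003
```

Call:
jog_arm(targets=[0, 0, -0.1, 0, 0, 0, 0, -0.3, 0, 0, 0, 0, -1.5, 0, 0, 0, 0, -3, 0, 0, 2, 0, -3, 0, 0, 4, 0, -2, 0, 0, 4, 0, 0, 0, 0, 4, 0, 0, 0, 0, 4, 0, 0, 0, 0, 0, 0, 0, 0, 0])

```text
time: 16.93
position: [0.582, 0.2063, 0.1707]
orientation: [3.14, -0.004, 1.505]
wrist_force: [-0.7, 0.0, 0.2]
gripper_width: -0.0002
```

```bash
python3 f.py; python3 - <<'E'
from h import *
o=get_obs();print(o["position"])
p,d=grab_frame("top");cv2.imwrite("pics/t9c.png",cv2.resize(p[170:290,190:430,::-1],None,fx=3.3,fy=3.3,interpolation=2))
K,M=cam("top")
# top-plane fit from depth
v,u=np.mgrid[195:260,314:412];z=d[v,u].ravel();ok=z>0
oo,r=ray(K,M,np.stack([u.ravel(),v.ravel()],1));P=(oo+r*z[:,None])[ok]
P=P[abs(P[:,2]-.074)<.01]
A=np.c_[P[:,:2]-P[:,:2].mean(0),np.ones(len(P))];s=np.linalg.lstsq(A,P[:,2],rcond=None)[0];print("tilt",s,len(P))
d0=np.load("pics/top0.npy");z=d0[v,u].ravel();P=(oo+r*z[:,None])[z>0];P=P[abs(P[:,2]-.074)<.01]
A=np.c_[P[:,:2]-P[:,:2].mean(0),np.ones(len(P))];print("tilt0",np.linalg.lstsq(A,P[:,2],rcond=None)[0])
p0=cv2.imread("pics/top0.png")[:,:,::-1]
df=cv2.absdiff(p0[180:275,300:425],p[180:275,300:425]).max(2);print("box diff",(df>40).sum())
hsv=cv2.cvtColor(p,cv2.COLOR_RGB2HSV);m=cv2.inRange(hsv,(0,150,80),(8,255,255));m[:,450:]=0;mm=cv2.moments(m);print("red",mm["m10"]/mm["m00"],mm["m01"]/mm["m00"])
E
```

```text
[ 0.25 -0.28 -0.15] [0.5817 0.1998 0.1701] 17.08
[0.58165098 0.1997656  0.1700818 ]
tilt [ 0.00122803 -0.00013538  0.07507666] 6355
tilt0 [-0.00011915  0.00052723  0.07503555]
box diff 206
red 308.9387755102041 256.51020408163265
```

View pics/t9c.png

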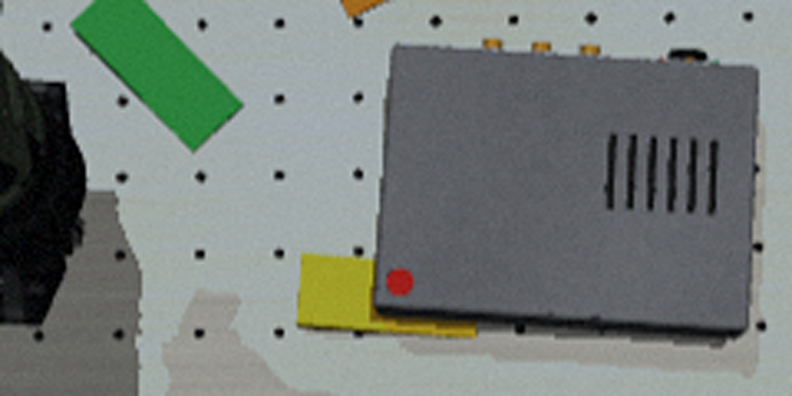

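```bash
python3 -c "
from bench import *
print(get_obs()['position'],job_done())"
```

```text
the job is handed in; nothing more can be done
[0.5817599  0.1989355  0.17011403] None
```

The yellow wedge is under the brass foot, the firm press on the red dot showed no rocking, and I handed the job in at about 17 s.

- **Wedge:** I nudged it sideways into line, then pushed it thin end first from its back with two fingertips. I stopped when the push force jumped from under 0.5 N to about 3–4 N, which was roughly 47 mm in. Its axis ended about 1 mm from the foot and square to the box within about 0.02 rad.
- **Press:** I held about 9 N down on the red dot for roughly 0.5 s. The tip sank only about 0.3 mm as the force rose from almost nothing, so the corner no longer rocks. A sideways force of about 3 N built up during the press.
- **Last look, with the arm clear:** In the top view the red dot is at the same crop pixel as at the start, about (400,282). The depth fit shows the box top level to about 1 mrad. The neighbouring things in that crop look unmoved, but I did not check the rest of the table.
- **Disagreements:** The final automatic red-dot centroid read (308.9, 256.5) instead of (310.7, 254.9). I put that down to other red pixels in its mask and relied on the picture. The wrist and top cameras placed the dot about 2 mm apart, so I pressed between the two readings.

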